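# Bring the jar carousel to its station and hold the red jar at the front

## Task

Slide the jar carousel (its carrier has an upright brass handle) along its rail on the desk until it clicks into the next station, the one with the green plate. Then turn the turntable until the jar with the red lid is at the front, in line with the carrier's brass pointer, and finish while still gripping the red jar firmly (its knob, lid or body), so that the turntable cannot move while I use it. Leave the other things on the desk where they are.

Things in the scene. Friction and masses are not known exactly. Their poses are not given: they have to be found in the camera images.
- station (a point): Centre of the green plate (14 x 34 mm), the target station, on the rail's dark fixed base board (210 x 520 x 12 mm), 13.5 mm above the desk. Axes as the board: x away from its front (the side with the plates, facing the robot), y along the rail to the robot's left, the way the carrier must go, z up. A brass plate 90 mm farther along +y marks another station, not wanted.
- carrier (a joint): Position (m) of the carrier along the rail's +y: 0 seated in the green station (its pointer in line with the green plate), -0.16 to -0.06 at the start, travel -0.17 to 0.11. Friction 1.5 N. A sprung bump is felt from 14 to 7 mm before the station (about 10 N to pass); from 5 mm on it drops in by itself; it takes about 10 N to push out.
- handle (a point): Upright round brass handle of the carrier, 16 mm in diameter, standing from 42 to 126 mm above the desk; the point is on its axis, 105 mm above the desk. It stands 125 mm from the turntable's axis, on the -y side along the rail, and moves with the carrier. Free room around it: 38 mm to the turntable's edge, more elsewhere.
- pivot (a point): Point on the turntable's axis, at the upper face of the turntable (wooden disc, 158 mm in diameter, 56 mm above the desk), but fixed to the carrier, with the axes of the rail's board (x away from the front, y along the rail, z up). The brass pointer on the carrier's front edge lies along -x from here; front means the -x side.
- carousel (a joint): Angle (rad) of the turntable on the carrier, counter-clockwise from above positive: 0 (or a whole turn) when the red jar is at the front, 0.9 to 5.4 at the start. It turns endlessly either way, with little friction (0.02 N m), and stays where it is left.
- red_knob (a point): Round red knob on the marked jar's red lid, 13 mm in diameter, 112 to 144 mm above the desk; point on its axis, 134 mm above the desk. Lid 41 mm wide (102 to 112 mm), white jar 40 mm (56 to 102 mm), fixed to the turntable 55 mm from its axis. Four like jars with black or blue lids and brass knobs stand on the same circle, 72 degrees (65 mm) apart; a brass hub 24 mm wide, 30 mm high in the middle.
- mug_mid (a point): Bystander, loose: blue ceramic mug, 80 mm wide and 90 mm high, handle to its +y; the point is on its axis, 45 mm up.
- ink: Bystander, loose: ink jar with a black cap, 52 mm wide and 60 mm high; origin under its centre.
- books: Bystander, loose: two books stacked flat, 110 x 160 x 55 mm; origin under their centre.
- weight: Bystander, loose: turned brass paperweight, 68 mm wide and 52 mm high; origin under its centre.
- clock: Bystander, loose: dark wooden desk clock, 40 x 100 x 90 mm high; origin under its centre.
- stapler: Bystander, loose: black and steel stapler, 140 mm along its x, 36 mm wide and 48 mm high; origin under its centre.
- case: Bystander, loose: tan spectacle case, 160 mm along its x, 60 mm wide and 35 mm high; origin under its centre.
- red_jar: The marked jar with its lid and knob (see red_knob); this body's origin is not on the jar but on the turntable's axis at desk height, and its -x axis points from there to the jar.

How it is judged:
By the outcome, as a careful person would: the job done as asked, in the order asked, and still so for the second after the job is handed in, while the arm keeps its last pose, push and grip.
It also fails if it takes over 46 s, if anything falls off the work surface, if the arm or the gripper's body presses on something with over 40 N, if the wrist force passes 120 N, or if a joint passes its speed limit or range.

## Robot

A 6-joint arm with a two-finger parallel gripper is mounted at the origin on the work surface. World frame = base frame: x ahead of the robot, y to its left, z up, the work surface at z = 0. Lengths are in m, angles in rad, forces in N, time in s.
With the tool pointing down it reaches from about 0.275 to 0.825 m from the base axis. Payload 4.9 kg.
Tool frame: the origin (TCP) lies on the centre line of the jaws, within the pads' length; the fingertips stand 11 mm ahead of it and the grasp point (between the pads) lies 8 mm behind it (arm.tips_ahead is the distance from the TCP to the fingertips, in m); z points along the fingers, y is the line along which they close (so a half turn about z gives the same grasp; the last joint's range is limited). The gripper opens to 85 mm and grips with 20 to 120 N. Pads are 22 mm wide; open, the fingers measure 114 mm over their backs; the gripper's body (76 mm by 85 mm) begins 54 mm behind the grasp point. The pads swing forward as they close: fully open they stand 13 mm farther back than shut.
Start: joints at [-1.351, 0.326, -0.193, 1.052, 0, 1.437], TCP at [0.191, -0.516, 0.242] pointing down, gripper open.
Joint ranges: [-2.65, 2.65], [-0.97, 1.79], [-1.3, 1.35], [-1.93, 2.1], [-1.47, 1.37], [-3.14, 3.14]. Speed limits (rad/s): [2.57, 2.57, 3.14, 3.14, 3.14, 3.14].

## Interface

Orientations are given as a unit quaternion [w, x, y, z].
In Python, from cell import arm gives the robot as it stands.
- The arm moves only by the tool arm_command, never from a script. Its arguments are lists of equal length, an entry for each row: "slide": the shift along the world's x, y, z in mm, a list of three; "delta_rot": the turn, a rotation vector about the world's x, y, z in rad, a list of three; "claw": the opening in per cent of the stroke, from 0 (shut) to 100 (fully open). A call has 1 to 8 rows; each row is the pose to reach, as a shift and turn from the pose commanded when the call began; what a row does not reach only later rows make up. A row lasts 1/8 s, in which the tool goes at most 62.5 mm and 10.7 degrees, less where a joint would pass 70% of its speed; a pose out of reach is approached as far as the arm can. A call with a gripper value outside its range is refused whole. The fingers move at their own pace and stop on an object; "newtons" is the grip in N (left out, the last holds). Time passes only in rows, so rows that repeat a pose let the fingers close. It gives the time, the measured TCP pose, the force, the opening and the grip force at its end, in the units of the state.
- arm.sense(): the state, without advancing time (a new reading comes with each control period).
- arm.grab_frame(name): name is "scene" or "top" or "wrist"; returns a dict with "frame" (400x640x3 uint8, red, green, blue), "vertical_fov" (degrees; the focal length in pixels is half the picture's height over the tangent of half this angle, whatever the lens; pixels are square), "cx", "cy" (the principal point, pixels), "rvec" (rotation vector, rad) and "tvec" (3), from world to camera coordinates, as OpenCV has them. Camera axes: x right, y down, z forward; pixel columns grow to the right and rows downward; lengths in m; the calibration is good to about 2 mm. A picture is of the moment at which its call begins. There is no depth.
- arm.close_job(): hands the job in; it is judged then, once.
Trained networks look in the newest picture that a camera, given by its name, has taken for a name from the list of things; names that differ only in an ending like _2 or _b are one class to them, and where a whole thing is asked for, a point or a joint stands for the part that bears it (a point fixed in the world has none). Each returns a list of dicts, best first, with "conf" (0 to 1); they miss things now and then, are a little off and sometimes report something else, mostly with a low value. They report only what shows in the picture. A call takes as long as a camera call.
- arm.boxes_of(camera, target): "location" ([column, row] in pixels, amid what is visible of it).
- arm.silhouettes(camera, target): "pixels" (400x640 bool, what is visible of it) and "location" ([column, row] in pixels, amid what is visible of it).
- arm.spot_point(camera, target): "location" ([column, row] in pixels: a listed point, or the origin of a listed thing).
The state is a dict: "t": time; "qpos": joint angles; "qd": joint speeds; "joint_efforts": joint torques, N m; "ee_pos": TCP position; "eef_rot": TCP orientation; "contact_force": force on the tool from outside, world axes, zero at the start; "ft_torque": the same for the moment, N m; "finger_gap": opening from 0.0 (shut) to 1.0 (fully open); "finger_force": force on a finger pad.
Only numpy, scipy, OpenCV 4.12 (cv2) and the standard library are available. Lean on these libraries where they do the work, as an engineer would, in place of code of your own. Each camera call takes 0.05 s, during which the arm holds its last target. There are 200 camera calls.

## Working session

There is one attempt and no reset: what is moved stays moved. The work goes in short steps, Python scripts to look and compute and a tool call to move; the robot and the scene stay as the last step left them, time stands still between calls to the robot, and variables do not carry over. Pictures are saved under pics/ and viewed, at most 10 in all, crops included, and the job is handed in when it is done.

Besides the shell and the picture viewer there is one more tool, called after ">>>" as name(argument=value, ...), one argument or row to a line, values as JSON. arm_command: Moves the arm, as the interface text tells. Its arguments: {"type":"object","properties":{"slide":{"type":"array"},"delta_rot":{"type":"array"},"claw":{"type":"array"},"newtons":{"type":"number"}},"required":["slide","delta_rot","claw"]}

```bash
mkdir -p pics
cat > h.py <<'E'
import numpy as np, cv2
from cell import arm
def cam(n):
    f=arm.grab_frame(n); R=cv2.Rodrigues(np.array(f["rvec"],float))[0]; t=np.array(f["tvec"],float).ravel()
    F=200/np.tan(np.radians(f["vertical_fov"])/2)
    return dict(img=f["frame"],R=R,t=t,K=(F,f["cx"],f["cy"]))
def ray(c,p):
    F,cx,cy=c["K"]; d=c["R"].T@np.array([(p[0]-cx)/F,(p[1]-cy)/F,1]); return -c["R"].T@c["t"],d
def atz(c,p,z):
    o,d=ray(c,p); return o+d*(z-o[2])/d[2]
def tri(cs,ps):
    A=np.zeros((3,3));b=np.zeros(3)
    for c,p in zip(cs,ps):
        o,d=ray(c,p); d/=np.linalg.norm(d); M=np.eye(3)-np.outer(d,d); A+=M;b+=M@o
    return np.linalg.solve(A,b)
def save(c,n): cv2.imwrite("pics/"+n,cv2.cvtColor(c["img"],cv2.COLOR_RGB2BGR))
E
python3 - <<'E'
from h import *
np.set_printoptions(precision=4,suppress=True)
H=dict(station=.0135,handle=.105,pivot=.056,red_knob=.134,mug_mid=.045,ink=0,books=0,weight=0,clock=0,stapler=0,case=0)
for n in("scene","top"):
    c=cam(n); save(c,n+"0.png"); print(n,-c["R"].T@c["t"])
    for k,z in H.items():
        for r in arm.spot_point(n,k)[:2]: print(k,round(r["conf"],2),np.round(r["location"]),atz(c,r["location"],z))
s=arm.sense(); print(s)
E
```

```text
scene [1.8031 0.0441 1.2021]
station 0.82 [340. 201.] [0.4196 0.065  0.0135]
handle 0.55 [262. 194.] [ 0.503  -0.1963  0.105 ]
pivot 0.57 [300. 209.] [ 0.5199 -0.069   0.056 ]
red_knob 0.8 [317. 188.] [ 0.5009 -0.013   0.134 ]
mug_mid 0.88 [407. 188.] [0.3736 0.2977 0.045 ]
ink 0.56 [346. 255.] [0.6672 0.0861 0.    ]
books 0.79 [455. 252.] [0.6379 0.4312 0.    ]
weight 0.54 [394. 180.] [0.2786 0.261  0.    ]
clock 0.78 [339. 286.] [0.7917 0.0658 0.    ]
stapler 0.76 [397. 180.] [0.2779 0.2751 0.    ]
case 0.64 [178. 222.] [ 0.5431 -0.4813  0.    ]
top [ 0.4356 -0.0399  1.7877]
station 0.71 [308. 234.] [0.4278 0.0577 0.0135]
station 0.41 [235. 256.] [0.3523 0.3121 0.0135]
handle 0.89 [383. 199.] [ 0.5383 -0.1996  0.105 ]
pivot 0.57 [346. 209.] [ 0.5092 -0.0751  0.056 ]
red_knob 0.44 [328. 210.] [ 0.5042 -0.0159  0.134 ]
mug_mid 0.74 [231. 256.] [0.356  0.3182 0.045 ]
ink 0.39 [462. 190.] [ 0.5704 -0.4842  0.    ]
books 0.79 [202. 172.] [0.6515 0.4314 0.    ]
books 0.7 [460. 195.] [ 0.5558 -0.4799  0.    ]
weight 0.53 [346. 163.] [ 0.6757 -0.0802  0.    ]
clock 0.75 [300. 133.] [0.7844 0.0789 0.    ]
stapler 0.57 [244. 276.] [0.2812 0.2813 0.    ]
stapler 0.41 [463. 194.] [ 0.5581 -0.4873  0.    ]
case 0.68 [460. 196.] [ 0.5505 -0.478   0.    ]
case 0.37 [307. 233.] [0.4302 0.0588 0.    ]
{'t': 1.2, 'qpos': array([-1.3512,  0.3262, -0.1926,  1.052 ,  0.    ,  1.4366]), 'qd': array([-0.0006, -0.0014,  0.0001, -0.0007,  0.0018, -0.0004]), 'joint_efforts': array([ -0.0001, -44.3334,  26.2759,   0.001 ,  -0.0002,  -0.    ]), 'ee_pos': array([ 0.1906, -0.516 ,  0.2423]), 'eef_rot': array([0.    , 0.9844, 0.176 , 0.    ]), 'contact_force': array([1.5745, 0.9738, 0.4611]), 'ft_torque': array([ 0.0091, -0.0059, -0.044 ]), 'finger_force': 0.0, 'finger_gap': 1.001330287778576}
```

Run:
```python
import cv2
a=cv2.imread("pics/top0.png")[120:290,200:480]; cv2.imwrite("pics/topc.png",cv2.resize(a,None,fx=2.85,fy=2.85,interpolation=cv2.INTER_CUBIC))
a=cv2.imread("pics/scene0.png")[150:300,220:480]; cv2.imwrite("pics/scenec.png",cv2.resize(a,None,fx=3,fy=3,interpolation=cv2.INTER_CUBIC))
```

```text
(no output)
```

View pics/topc.png

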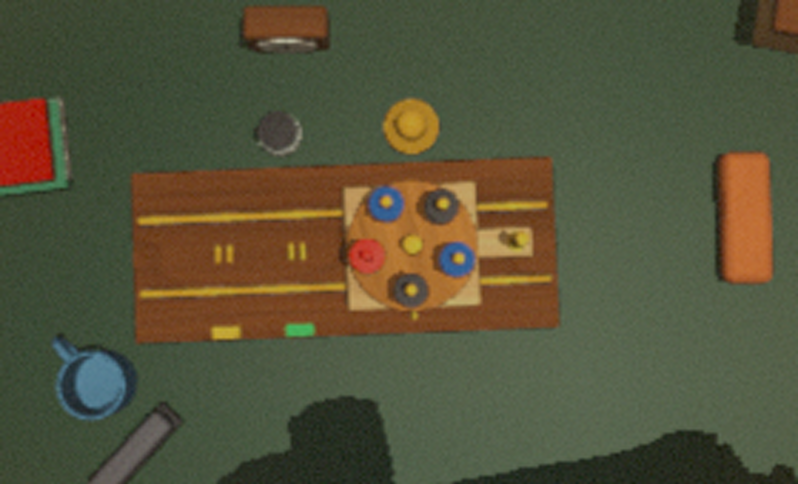

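View pics/scenec.png

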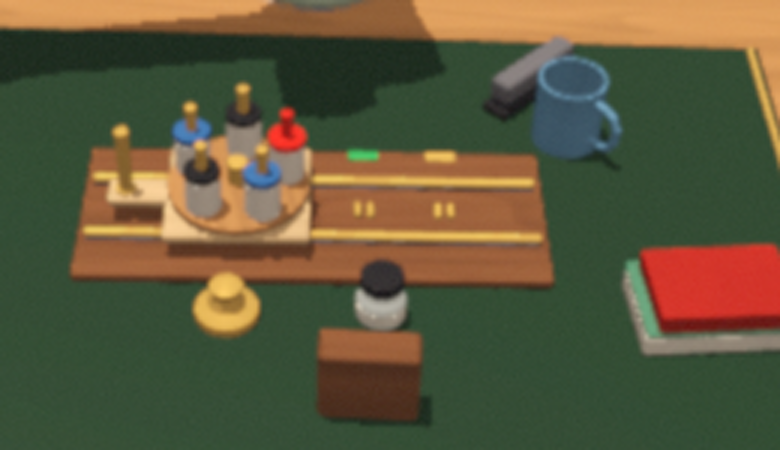

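The top crop shows the board yawed a few degrees. The carrier's pointer is at about crop (415,315), the green plate at (300,330), the handle tip at (520,239) and the red jar at (367,254), on the +y side and about 75° short of the front. The scene view agrees. Next I measure these more precisely.

Run:
```python
from h import *
np.set_printoptions(precision=4,suppress=True)
t=cam("top"); s=cam("scene")
def cent(c,lo,hi,box):
    x0,y0,x1,y1=box; h=cv2.cvtColor(c["img"][y0:y1,x0:x1],cv2.COLOR_RGB2HSV); m=cv2.inRange(h,lo,hi)
    M=cv2.moments(m,True); return np.array([M["m10"]/M["m00"]+x0,M["m01"]/M["m00"]+y0]),M["m00"]
g=((50,150,90),(75,255,255))
pt,n1=cent(t,*g,(295,225,320,245)); ps,n2=cent(s,*g,(330,195,350,208)); print(pt,n1,ps,n2)
print("station",atz(t,pt,.0135),atz(s,ps,.0135))
C=lambda u,v:(200+(u+.5)/2.85-.5,120+(v+.5)/2.85-.5)
D=lambda u,v:(220+(u+.5)/3-.5,150+(v+.5)/3-.5)
print("corners",[atz(t,C(*p),.012)[:2] for p in((133,174),(552,158),(558,326),(137,342))])
print("brass plate",atz(t,C(226,333),.0135))
print("handle top",atz(t,C(521,239),.126),atz(s,D(122,129),.126),tri([t,s],[C(521,239),D(122,129)]))
print("hub",atz(t,C(412,244),.086),atz(s,D(238,160),.086))
print("pointer",atz(t,C(415,316),.03))
print("red lid",atz(t,C(366,254),.112),"redknob",atz(s,D(287,115),.144))
a=arm.spot_point("top","carrier");print(a[:1])
for n,c in(("top",t),("scene",s)):
  for k,z in(("handle",.105),("red_knob",.134),("pivot",.056)): print(n,k,[ (r["conf"],atz(c,r["location"],z)) for r in arm.spot_point(n,k)[:2]])
```

```text
[304.7 235.4] 10.0 [340.0909 200.7273] 11.0
station [0.4213 0.0676 0.0135] [0.4198 0.0636 0.0135]
corners [array([0.6161, 0.2707]), array([ 0.6271, -0.2454]), array([ 0.4213, -0.2479]), array([0.4093, 0.2669])]
brass plate [0.4187 0.1574 0.0135]
handle top [ 0.5222 -0.1946  0.126 ] [ 0.5234 -0.1961  0.126 ] [ 0.5223 -0.1955  0.1251]
hub [ 0.5204 -0.0705  0.086 ] [ 0.5222 -0.0718  0.086 ]
pointer [ 0.436  -0.0736  0.03  ]
red lid [ 0.5084 -0.0167  0.112 ] redknob [ 0.5129 -0.0188  0.144 ]Traceback (most recent call last):
  File "<stdin>", line 18, in <module>
ValueError: it knows: books, case, clock, handle, ink, mug_mid, pivot, red_jar, red_knob, stapler, station, weight
```

>>> arm_command(
  slide=[
    [42, 40, 0],
    [83, 80, 0],
    [125, 120, 0],
    [166, 160, 0],
    [208, 201, 0],
    [249, 241, 0],
    [291, 281, -20],
    [332, 321, -40],
  ],
  delta_rot=[
    [0, 0, 0.155],
    [0, 0, 0.31],
    [0, 0, 0.465],
    [0, 0, 0.62],
    [0, 0, 0.775],
    [0, 0, 0.93],
    [0, 0, 1.085],
    [0, 0, 1.24],
  ],
  claw=[100, 100, 100, 100, 100, 100, 100, 100],
)

```text
t: 2.3
ee_pos: [0.5242, -0.1937, 0.2023]
eef_rot: [0.001, 0.697, 0.717, 0.0]
contact_force: [0.5, -0.2, 0.9]
finger_gap: 0.999
finger_force: 0.0
```

Run:
```python
from h import *
np.set_printoptions(precision=4,suppress=True)
c=cam("wrist"); save(c,"w1.png"); print(arm.sense()["ee_pos"],arm.sense()["eef_rot"])
for k,z in(("handle",.105),("red_knob",.134),("pivot",.056)): print(k,[ (r["conf"],r["location"],atz(c,r["location"],z)) for r in arm.spot_point("wrist",k)[:2]])
```

```text
[ 0.527  -0.188   0.1993] [-0.0012  0.6936  0.7204  0.0024]
handle [(0.67, [319.7, 211.5], array([ 0.5236, -0.1988,  0.105 ]))]
red_knob []
pivot [(0.62, [323.8, 39.3], array([ 0.5234, -0.0709,  0.056 ]))]
```

View pics/w1.png

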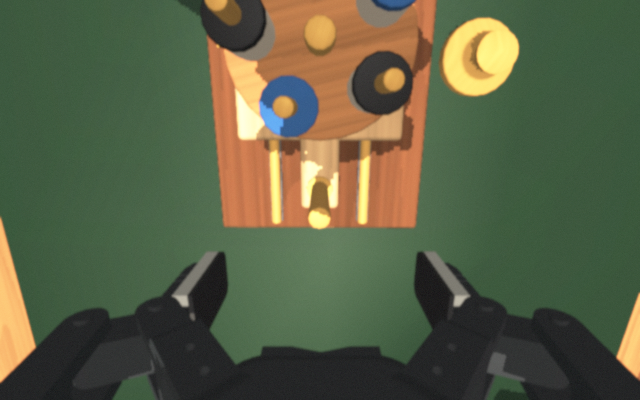

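The wrist view shows the handle tip at (319,216), centred between the fingers and clear of them. Next is the descent and grip.

>>> arm_command(
  slide=[
    [0, -2, -10],
    [0, -2, -40],
    [0, -2, -75],
    [0, -2, -105],
    [0, -2, -105],
    [0, -2, -105],
    [0, -2, -105],
    [0, -2, -105],
  ],
  delta_rot=[
    [0, 0, 0],
    [0, 0, 0],
    [0, 0, 0],
    [0, 0, 0],
    [0, 0, 0],
    [0, 0, 0],
    [0, 0, 0],
    [0, 0, 0],
  ],
  claw=[100, 100, 100, 100, 50, 0, 0, 0],
  newtons=60,
)

```text
t: 3.5
ee_pos: [0.5234, -0.1975, 0.0987]
eef_rot: [0.001, 0.699, 0.715, 0.0]
contact_force: [-2.5, -0.3, 6.8]
finger_gap: 0.173
finger_force: 58.3
```

>>> arm_command(
  slide=[
    [0, -2, 0],
    [0, -2, 0],
  ],
  delta_rot=[
    [0, 0, 0],
    [0, 0, 0],
  ],
  claw=[0, 0],
)

```text
t: 3.75
ee_pos: [0.5234, -0.1993, 0.0987]
eef_rot: [0.001, 0.699, 0.715, 0.0]
contact_force: [-1.1, 1.6, 5.7]
finger_gap: 0.172
finger_force: 58.3
```

>>> arm_command(
  slide=[
    [0, 10, 0],
    [-1, 30, 0],
    [-1, 55, 0],
    [-2, 80, 0],
    [-2, 100, 0],
    [-2, 112, 0],
    [-2, 115, 0],
    [-2, 115, 0],
  ],
  delta_rot=[
    [0, 0, 0],
    [0, 0, 0],
    [0, 0, 0],
    [0, 0, 0],
    [0, 0, 0],
    [0, 0, 0],
    [0, 0, 0],
    [0, 0, 0],
  ],
  claw=[0, 0, 0, 0, 0, 0, 0, 0],
)

```text
t: 4.75
ee_pos: [0.5206, -0.0834, 0.0986]
eef_rot: [0.0, 0.699, 0.716, 0.0]
contact_force: [-2.6, 0.9, 9.6]
finger_gap: 0.168
finger_force: 59.1
```

Run:
```python
from h import *
np.set_printoptions(precision=4,suppress=True)
c=cam("top"); save(c,"t2.png"); print(arm.sense()["ee_pos"],arm.sense()["contact_force"])
a=c["img"][190:250,270:370]; cv2.imwrite("pics/t2c.png",cv2.cvtColor(cv2.resize(a,None,fx=8,fy=8,interpolation=cv2.INTER_CUBIC),cv2.COLOR_RGB2BGR))
```

```text
[ 0.5206 -0.0834  0.0986] [-3.1262  1.9529  9.6413]
```

View pics/t2c.png

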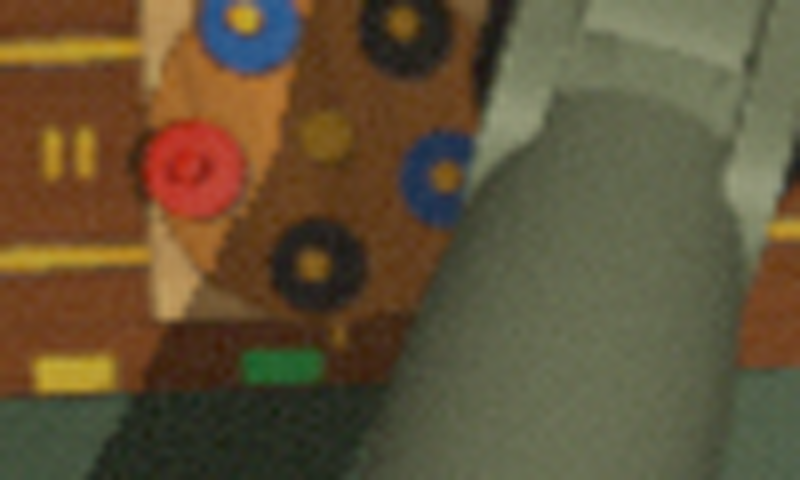

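The pointer is at crop (340,335) and the plate at (283,366), so about 25 mm remain. I creep over the bump in small steps.

>>> arm_command(
  slide=[
    [0, 5, 0],
    [0, 9, 0],
    [0, 12, 0],
    [0, 14, 0],
    [0, 16, 0],
  ],
  delta_rot=[
    [0, 0, 0],
    [0, 0, 0],
    [0, 0, 0],
    [0, 0, 0],
    [0, 0, 0],
  ],
  claw=[0, 0, 0, 0, 0],
)

```text
t: 5.42
ee_pos: [0.5203, -0.0704, 0.0987]
eef_rot: [0.002, 0.699, 0.715, -0.003]
contact_force: [-4.8, -10.4, 8.0]
finger_gap: 0.171
finger_force: 59.0
```

>>> arm_command(
  slide=[
    [0, 2, 0],
    [0, 2, 0],
  ],
  delta_rot=[
    [0, 0, 0],
    [0, 0, 0],
  ],
  claw=[0, 0],
)

```text
t: 5.68
ee_pos: [0.5204, -0.0698, 0.0987]
eef_rot: [0.003, 0.7, 0.714, -0.004]
contact_force: [-6.1, -12.2, 9.3]
finger_gap: 0.171
finger_force: 59.0
```

>>> arm_command(
  slide=[
    [0, 2, 0],
    [0, 2, 0],
  ],
  delta_rot=[
    [0, 0, 0],
    [0, 0, 0],
  ],
  claw=[0, 0],
)

```text
t: 5.92
ee_pos: [0.5204, -0.0695, 0.0987]
eef_rot: [0.004, 0.7, 0.714, -0.005]
contact_force: [-5.6, -17.9, 7.7]
finger_gap: 0.168
finger_force: 59.0
```

>>> arm_command(
  slide=[
    [0, 2, 0],
    [0, 2, 0],
  ],
  delta_rot=[
    [0, 0, 0],
    [0, 0, 0],
  ],
  claw=[0, 0],
)

```text
t: 6.18
ee_pos: [0.5203, -0.0693, 0.0987]
eef_rot: [0.006, 0.7, 0.714, -0.006]
contact_force: [-6.6, -23.4, 7.3]
finger_gap: 0.17
finger_force: 58.9
```

Run:
```python
from h import *
np.set_printoptions(precision=4,suppress=True)
c=cam("top"); print(arm.sense()["ee_pos"],arm.sense()["contact_force"],arm.sense()["ft_torque"])
a=c["img"][190:250,270:370]; s=cam("scene"); b=s["img"][160:220,250:350]
cv2.imwrite("pics/t3c.png",cv2.cvtColor(cv2.resize(np.vstack([a,b]),None,fx=5,fy=5,interpolation=cv2.INTER_CUBIC),cv2.COLOR_RGB2BGR))
```

```text
[ 0.5203 -0.0693  0.0987] [ -5.7028 -23.7039   6.1158] [-4.0076  1.091   0.0725]
```

View pics/t3c.png

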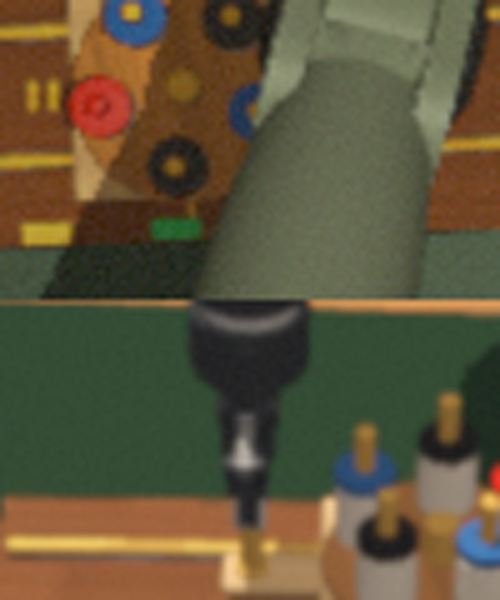

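The carrier is about 10 mm short, on the bump. I keep pushing gently.

>>> arm_command(
  slide=[
    [0, 2, 0],
    [0, 3, 0],
  ],
  delta_rot=[
    [0, 0, 0],
    [0, 0, 0],
  ],
  claw=[0, 0],
)

```text
t: 6.52
ee_pos: [0.5202, -0.0641, 0.0986]
eef_rot: [0.003, 0.7, 0.714, -0.004]
contact_force: [-5.8, -7.1, 10.7]
finger_gap: 0.167
finger_force: 59.4
```

>>> arm_command(
  slide=[
    [0, 1, 0],
    [0, 2, 0],
  ],
  delta_rot=[
    [0, 0, 0],
    [0, 0, 0],
  ],
  claw=[0, 0],
)

```text
t: 6.78
ee_pos: [0.52, -0.0576, 0.0986]
eef_rot: [0.0, 0.699, 0.715, -0.001]
contact_force: [-5.2, 0.5, 10.5]
finger_gap: 0.17
finger_force: 59.4
```

>>> arm_command(
  slide=[
    [0, 0, 0],
    [0, 0, 0],
    [0, 0, 0],
    [0, 0, 20],
    [0, 0, 70],
    [0, 30, 130],
    [0, 60, 150],
    [0, 90, 150],
  ],
  delta_rot=[
    [0, 0, 0],
    [0, 0, 0],
    [0, 0, 0],
    [0, 0, 0],
    [0, 0, 0.15],
    [0, 0, 0.33],
    [0, 0, 0.51],
    [0, 0, 0.69],
  ],
  claw=[100, 100, 100, 100, 100, 100, 100, 100],
)

```text
t: 7.78
ee_pos: [0.5221, 0.0339, 0.2499]
eef_rot: [0.002, 0.413, 0.911, 0.001]
contact_force: [-0.4, 0.0, -1.3]
finger_gap: 1.002
finger_force: 0.0
```

>>> arm_command(
  slide=[
    [0, 30, 0],
    [0, 60, 0],
    [-10, 85, 0],
    [-10, 85, 0],
    [-10, 85, 0],
    [-10, 85, 0],
    [-10, 85, 0],
    [-10, 85, 0],
  ],
  delta_rot=[
    [0, 0, 0.18],
    [0, 0, 0.36],
    [0, 0, 0.54],
    [0, 0, 0.72],
    [0, 0, 0.9],
    [0, 0, 1.06],
    [0, 0, 1.06],
    [0, 0, 1.06],
  ],
  claw=[70, 70, 70, 70, 70, 70, 70, 70],
)

```text
t: 8.78
ee_pos: [0.5105, 0.1181, 0.2471]
eef_rot: [-0.0, -0.1, 0.995, 0.0]
contact_force: [-0.0, 0.4, -0.0]
finger_gap: 0.698
finger_force: 0.0
```

Run:
```python
from h import *
np.set_printoptions(precision=4,suppress=True)
c=cam("wrist"); save(c,"w4.png"); s=arm.sense();print(s["ee_pos"],s["eef_rot"],s["qpos"],s["contact_force"])
for k,z in(("handle",.105),("red_knob",.134),("pivot",.056),("station",.0135)): print(k,[ (r["conf"],r["location"],atz(c,r["location"],z)) for r in arm.spot_point("wrist",k)[:2]])
t=cam("top");save(t,"t4.png")
w=cv2.imread("pics/w4.png");a=cv2.resize(cv2.imread("pics/t4.png")[180:260,250:410],None,fx=4,fy=4,interpolation=cv2.INTER_CUBIC)
cv2.imwrite("pics/wt4.png",cv2.resize(np.vstack([w,a]),None,fx=.83,fy=.83))
```

```text
[0.5105 0.1181 0.2472] [-0.0001 -0.1001  0.995   0.    ] [ 0.0863  0.275  -0.2514  1.0445  0.     -0.1141] [-0.0876 -0.4256 -0.3317]
handle []
red_knob [(0.61, [326.7, 188.6], array([0.5011, 0.1215, 0.134 ]))]
pivot [(0.84, [269.7, 171.9], array([0.5145, 0.0659, 0.056 ]))]
station [(0.65, [289.9, 83.6], array([0.4237, 0.0673, 0.0135]))]
```

View pics/wt4.png

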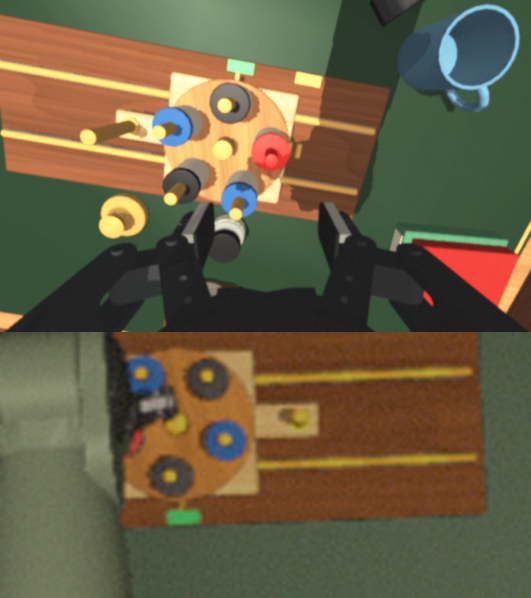

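Wrist view: the pointer is at about crop (238,78), in line with the green plate at (240,68), so the carrier is seated. The red knob is at (270,152). Next I refine the knob position by colour.

Run:
```python
from h import *
np.set_printoptions(precision=4,suppress=True)
c=cam("wrist")
h=cv2.cvtColor(c["img"],cv2.COLOR_RGB2HSV); m=cv2.inRange(h,(0,170,80),(6,255,255))|cv2.inRange(h,(174,170,80),(180,255,255)); m[:140]=0;m[240:]=0;m[:,:290]=0;m[:,360:]=0
(x,y),ax,an=cv2.fitEllipse(max(cv2.findContours(m,0,1)[0],key=cv2.contourArea)); print(x,y,ax,"lid@.109",atz(c,(x,y),.109))
F=c["K"][0]; print("F",F)
a=c["img"][140:240,280:380]; cv2.imwrite("pics/w5.png",cv2.cvtColor(cv2.resize(a,None,fx=6,fy=6,interpolation=cv2.INTER_CUBIC),cv2.COLOR_RGB2BGR))
for k,z in(("red_knob",.134),("pivot",.056),("station",.0135)): print(k,[ (r["conf"],r["location"],atz(c,r["location"],z)) for r in arm.spot_point("wrist",k)[:2]])
```

```text
326.7004699707031 182.74154663085938 (42.51586151123047, 44.84348678588867) lid@.109 [0.5022 0.1222 0.109 ]
F 317.2627367640389
red_knob [(0.86, [327.4, 189.6], array([0.5018, 0.1222, 0.134 ]))]
pivot [(0.74, [272.8, 173.8], array([0.516 , 0.0693, 0.056 ])), (0.6, [153.2, 257.6], array([ 0.6369, -0.0467,  0.056 ]))]
station [(0.62, [290.0, 81.0], array([0.4213, 0.0668, 0.0135]))]
```

View pics/w5.png

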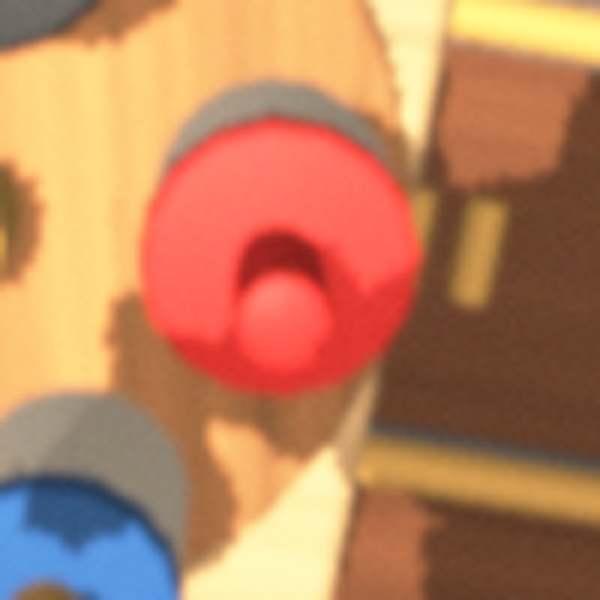

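The knob tip is at about (327,194), world (0.502, 0.122). Descend and grip.

>>> arm_command(
  slide=[
    [-8, 4, 0],
    [-8, 4, -30],
    [-8, 4, -70],
    [-8, 4, -105],
    [-8, 4, -120],
    [-8, 4, -120],
    [-8, 4, -120],
  ],
  delta_rot=[
    [0, 0, 0.056],
    [0, 0, 0.056],
    [0, 0, 0.056],
    [0, 0, 0.056],
    [0, 0, 0.056],
    [0, 0, 0.056],
    [0, 0, 0.056],
  ],
  claw=[70, 70, 70, 70, 70, 60, 30],
  newtons=40,
)

```text
t: 10.15
ee_pos: [0.5037, 0.1222, 0.1286]
eef_rot: [0.001, -0.129, 0.992, -0.0]
contact_force: [-0.7, 0.3, -0.6]
finger_gap: 0.405
finger_force: 0.0
```

>>> arm_command(
  slide=[
    [0, 0, 0],
    [0, 0, 0],
    [0, 0, 0],
  ],
  delta_rot=[
    [0, 0, 0],
    [0, 0, 0],
    [0, 0, 0],
  ],
  claw=[10, 0, 0],
)

```text
t: 10.52
ee_pos: [0.5038, 0.1219, 0.1286]
eef_rot: [0.001, -0.129, 0.992, -0.0]
contact_force: [0.4, -0.7, 6.4]
finger_gap: 0.134
finger_force: 39.2
```

Run:
```python
from h import *
s=arm.sense();print(s["ee_pos"],s["eef_rot"],s["contact_force"],s["ft_torque"],s["finger_gap"])
P=s["ee_pos"]; v=np.array([.5165,.0672]); d=P[:2]-v; print("r",np.hypot(*d),"ang",np.arctan2(d[1],d[0]))
```

```text
[0.50376984 0.12193177 0.12863677] [ 1.41623820e-03 -1.28673279e-01  9.91685976e-01 -3.26011498e-04] [ 0.41778266 -0.71798913  6.41218354] [-0.17558621  0.0628228   0.00375977] 0.13430425379961725
r 0.0561927404792303 ang 1.7993248795022243
```

>>> arm_command(
  slide=[
    [-3, -1, 0],
    [-8, -2.5, 0],
    [-14, -5.5, 0],
    [-19.5, -9, 0],
    [-24.5, -13, 0],
    [-28.5, -17, 0],
    [-31, -20, 0],
    [-31, -20, 0],
  ],
  delta_rot=[
    [0, 0, 0.05],
    [0, 0, 0.15],
    [0, 0, 0.27],
    [0, 0, 0.39],
    [0, 0, 0.51],
    [0, 0, 0.61],
    [0, 0, 0.68],
    [0, 0, 0.68],
  ],
  claw=[0, 0, 0, 0, 0, 0, 0, 0],
)

```text
t: 11.52
ee_pos: [0.4731, 0.1017, 0.1287]
eef_rot: [0.002, -0.452, 0.892, -0.001]
contact_force: [0.4, -1.6, 6.5]
finger_gap: 0.134
finger_force: 39.2
```

Run:
```python
from h import *
s=arm.sense();print(s["ee_pos"],s["eef_rot"],s["contact_force"],s["ft_torque"],s["finger_gap"])
P=s["ee_pos"][:2]; a=np.array([.50377,.12193]); m=(a+P)/2; L=np.linalg.norm(P-a); u=(P-a)/L; n=np.array([-u[1],u[0]])
c=m+n*np.sqrt(.055**2-(L/2)**2); print("pivot",c)
d=P-c; a0=np.arctan2(d[1],d[0]); print(a0)
for f in (3.165,): print(c+.055*np.array([np.cos(f),np.sin(f)])-P, f-a0)
```

```text
[0.47307076 0.10173609 0.12865488] [ 0.00155363 -0.45203133  0.8920002  -0.00095177] [ 0.36878548 -1.59723568  6.45769901] [-0.20227005 -0.11431516 -0.01589631] 0.1339045192288462
pivot [0.51690988 0.06852266]
2.4932320360600544
[-0.01114582 -0.03450071] 0.6717679639399456
```

>>> arm_command(
  slide=[
    [-3, -4.5, 0],
    [-6, -10.5, 0],
    [-8.5, -16.5, 0],
    [-10, -23, 0],
    [-11, -29, 0],
    [-11, -33, 0],
    [-11, -34.5, 0],
    [-11, -34.5, 0],
  ],
  delta_rot=[
    [0, 0, 0.1],
    [0, 0, 0.22],
    [0, 0, 0.34],
    [0, 0, 0.46],
    [0, 0, 0.57],
    [0, 0, 0.65],
    [0, 0, 0.67],
    [0, 0, 0.67],
  ],
  claw=[0, 0, 0, 0, 0, 0, 0, 0],
  newtons=50,
)

```text
t: 12.52
ee_pos: [0.4619, 0.0675, 0.1287]
eef_rot: [-0.001, 0.72, -0.694, 0.001]
contact_force: [0.1, 0.4, 8.6]
finger_gap: 0.131
finger_force: 49.1
```

Run:
```python
from h import *
np.set_printoptions(precision=4,suppress=True)
s=arm.sense();print(s["ee_pos"],s["eef_rot"],s["contact_force"],s["finger_gap"],s["finger_force"])
c=cam("wrist"); save(c,"w6.png");print([ (k,arm.spot_point("wrist",k)[:1]) for k in("pivot","station","handle","red_knob")])
t=cam("top");save(t,"t6.png");b=cam("scene");save(b,"s6.png")
a=cv2.resize(t["img"][180:260,250:410],None,fx=4,fy=4,interpolation=cv2.INTER_CUBIC); a2=cv2.resize(b["img"][150:230,250:410],None,fx=4,fy=4,interpolation=cv2.INTER_CUBIC)
L=np.vstack([a,a2]); im=np.hstack([cv2.resize(L,(400,400)),cv2.resize(c["img"][:,120:520],(400,400))])
cv2.imwrite("pics/f6.png",cv2.cvtColor(im,cv2.COLOR_RGB2BGR))
```

```text
[0.4619 0.0675 0.1287] [-0.0012  0.7202 -0.6938  0.0011] [0.142  0.4084 8.6494] 0.13102211742769704 49.0780645608902
[('pivot', [{'location': [241.0, 214.1], 'conf': 0.62}]), ('station', [{'location': [371.9, 200.9], 'conf': 0.66}]), ('handle', []), ('red_knob', [{'location': [319.2, 273.1], 'conf': 0.7}])]
```

View pics/f6.png

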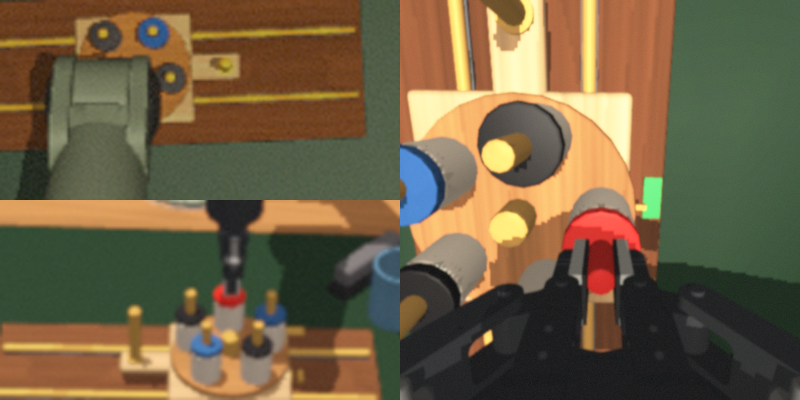

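The wrist picture shows the red jar gripped at the front. The pointer is at about (642,208) in the composite, beside the green plate at (652,198). I check the angle numerically.

Run:
```python
from h import *
np.set_printoptions(precision=4,suppress=True)
c=cam("wrist"); h=cv2.cvtColor(c["img"],cv2.COLOR_RGB2HSV); m=cv2.inRange(h,(50,130,90),(80,255,255));m[:,:350]=0;m[:,400:]=0
n,l,st,ce=cv2.connectedComponentsWithStats(m); i=1+np.argmax(st[1:,4]); print("plate",st[i],atz(c,ce[i],.0135))
A=atz(c,(394,0.),.012);B=atz(c,(377,260.),.012);print("edge",A,B,"yaw",np.arctan2(-(A-B)[0]*-1,-(A-B)[1]*-1) if 0 else np.arctan((B-A)[0]/(B-A)[1]))
for z in(.02,.03,.042): print("pointer",atz(c,(364,208),z))
print("hub",atz(c,(231,230),.086)); print("handle base",atz(c,(232,28),.042))
a=c["img"][150:250,300:400]; cv2.imwrite("pics/w7.png",cv2.cvtColor(cv2.resize(a,None,fx=6,fy=6,interpolation=cv2.INTER_CUBIC),cv2.COLOR_RGB2BGR))
```

```text
plate [363 179  18  39 543] [0.4205 0.0654 0.0135]
edge [ 0.4168 -0.0753  0.012 ] [0.4114 0.122  0.012 ] yaw -0.02718465324240729
pointer [0.4273 0.0729 0.02  ]
pointer [0.4288 0.0697 0.03  ]
pointer [0.4307 0.0659 0.042 ]
hub [0.5145 0.0684 0.086 ]
handle base [ 0.521  -0.0478  0.042 ]
```

View pics/w7.png

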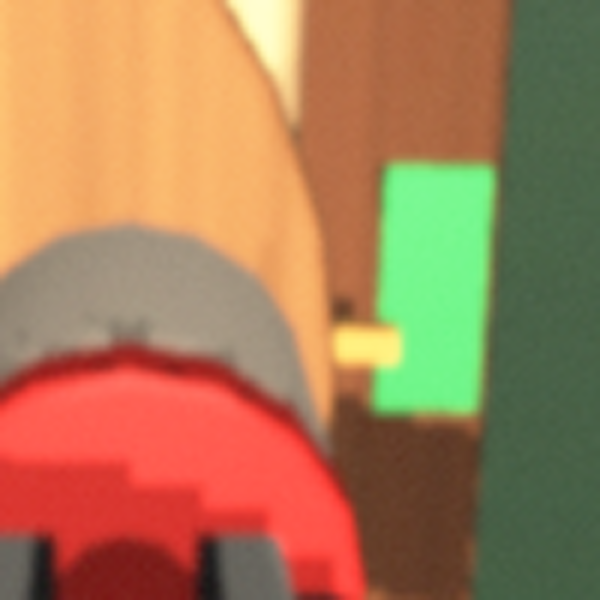

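The measurements agree: the carrier is seated at the plate, and the knob is within about 1° of the pointer line, gripped at 50 N. Handing in.

```bash
python3 -c "
from cell import arm
print(arm.close_job())"
```

```text
the job is handed in; nothing more can be done
None
```

The carousel is seated in the green station, the red jar is at the front within about 1° of the brass pointer by my measurements, and the gripper is still holding its knob at about 50 N. The job is handed in, but it returned no verdict.

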